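# Report a missing bolt and call for help

### The arm

A 6-joint arm with a two-finger parallel gripper is mounted at the origin on the work surface. World frame = base frame: x ahead of the robot, y to its left, z up, the work surface at z = 0. Lengths are in m, angles in rad, forces in N, time in s.
With the tool pointing down it reaches from about 0.325 to 0.9 m from the base axis. Payload 6.1 kg.
Tool frame: the origin (TCP) lies between the finger pads, 19 mm behind the fingertips; this is the grasp point; z points along the fingers, y is the line along which they close (so a half turn about z gives the same grasp; the last joint's range is limited). The gripper opens to 87 mm and grips with 3 to 60 N. Pads are 19 mm wide; open, the fingers measure 117 mm over their backs; the gripper's body (75 mm by 190 mm) begins 51 mm behind the grasp point.
Start: joints at [-0.126, 0.22, 1.526, -0, 1.395, -0.126], TCP at [0.625, -0, 0.241] pointing down, gripper open.
Joint ranges: [-2.98, 2.98], [-0.91, 2.08], [0.09, 2.57], [-1.24, 4.39], [0.2, 2.65], [-2.68, 2.68]. Speed limits (rad/s): [2.57, 2.57, 3.01, 3.14, 3.14, 3.14].

### API

Orientations are given as a unit quaternion [x, y, z, w].
In Python, from rig import env, optics gives the robot as it stands. The module is installed in compiled form; this text tells all that it offers.
- The arm moves only by the tool jog_arm, never from a script. Its argument "series" is one flat list of numbers, 7 for each row, row after row: the shift along the world's x, y, z in mm, then the turn, a rotation vector about the world's x, y, z in rad, then the closure, from 0 (fully open) to 1 (shut). In form: [x, y, z, rx, ry, rz, fingers, x, y, z, rx, ry, rz, fingers, ...]. A call has 1 to 12 rows; each row shifts and turns the commanded pose from where the row before left it; what a row does not reach is not made up. A row lasts 1/8 s, in which the tool goes at most 62.5 mm and 10.7 degrees, less where a joint would pass 70% of its speed; a pose out of reach is approached as far as the arm can. A call is refused whole if a number of a shift passes 62.5 or a number of a turn 0.188, either way. A call with a gripper value outside its range is refused whole. The fingers move at their own pace and stop on an object; the grip force is fixed at half the most. Time passes only in rows, so rows that do not move let the fingers close. It gives the time, the measured TCP pose, the force, the opening and the grip force at its end, in the units of the state.
- env.read_state(): the state, without advancing time (a new reading comes with each control period).
- optics.get_image(name): name is "scene" or "side" or "wrist"; returns a dict with "img" (420x560x3 uint8, blue, green, red), "fx", "fy", "cx", "cy" (pixels), "R" (3x3) and "t" (3): a world point X has camera coordinates R X + t. Camera axes: x right, y down, z forward; pixel columns grow to the right and rows downward; lengths in m; the calibration is good to about 2 mm. The wrist camera is an equidistant fisheye: a pixel r from the principal point sees the ray r / f radians off the axis. A picture is of the moment at which its call begins. There is no depth.
- env.hand_in(): hands the job in; it is judged then, once.
The state is a dict: "time_s": time; "joint_pos": joint angles; "joint_vel": joint speeds; "joint_efforts": joint torques, N m; "eef_pos": TCP position; "eef_rot": TCP orientation; "force": force on the tool from outside, world axes, zero at the start; "torque": the same for the moment, N m; "finger_gap": finger opening in m; "finger_force": force on a finger pad.
Only numpy, scipy, OpenCV 4.12 (cv2) and the standard library are available. Lean on these libraries where they do the work, as an engineer would, in place of code of your own. Each camera call takes 0.05 s, during which the arm holds its last target. There are 200 camera calls.

### The job

One of the four bolts of the folded metal cover is missing. Point at its empty hole with the fingertips just above it (within about 3 cm) for two seconds, then point in the same way, just above the trays' rims, at the middle of the tray that holds such bolts for two seconds, and then push the lever of the call switch fully over, away from the robot, and leave it there. Do not touch the cover, its bolts or the trays, do not bring the fingertips down over a fitted bolt or a wrong tray, even in passing, and leave all other things where they are.

Things in the scene. Friction and masses are not known exactly. Their poses are not given: they have to be found in the camera images.
- open_hole: The one empty bolt hole of the folded cover: round, 16 mm, dark inside, drilled down through the cover's top. Origin at the centre of its mouth, level with the cover's top (30 mm above the bench); z up. It may be any of the cover's four holes.
- cover: Upturned shallow tray of bare folded aluminium, fixed to the bench, 200 x 150 x 30 mm (its x, y, z). Origin at the centre of its underside, z up. Its four holes lie at x = +-75, y = +-50 mm in its frame; three have bolts.
- bolt_a: One of the three fitted steel hex bolts: only the head shows, 12 mm high and 27 mm across its flange. Origin on the cover's top, under the centre of the head.
- bolt_b: One of the three fitted steel hex bolts: only the head shows, 12 mm high and 27 mm across its flange. Origin on the cover's top, under the centre of the head.
- bolt_c: One of the three fitted steel hex bolts: only the head shows, 12 mm high and 27 mm across its flange. Origin on the cover's top, under the centre of the head.
- tray_bolts: Grey open tray, 100 x 100 mm, 35 mm high, loose on a 2 mm rubber mat, 0.3 to 0.6 kg, filled to less than its rim with loose hex bolts (about 40 mm long) like those fitted. One of three such trays in a row, whose order varies. Origin at the centre of its underside, z up.
- tray_washers: The same tray filled with round flat washers, 27 mm. Not the one wanted. Origin at the centre of its underside.
- tray_angles: The same tray filled with small L-shaped angle brackets, 34 x 22 mm. Not the one wanted. Origin at the centre of its underside.
- call (a joint): Call switch: a black toggle lever on a small grey block fixed to the bench between cover and mat. Value in rad: 0 = leaning fully to the block's -x side (it starts at 0 to 0.15), 0.5 = upright, 1.0 = fully over to the block's +x side, away from the robot. It turns with light friction (under 5 N at its tip) and stays where it is left.
- call_tip (a point): Centre of the round tip of the call lever, which moves with it; see call_base for sizes.
- call_base: Grey block of the call switch, 70 x 50 x 25 mm, fixed, turned up to 0.4 rad. Origin at the centre of its underside; z up; x the way the lever is pushed (away from the robot). The lever hinges about the block's y axis 22 mm above the bench and ends in a 26 mm black ball, centre 60 mm from the hinge (75 mm up when leaning, at x = -29 mm at joint 0 and +29 mm at joint 1).
- mallet: Bystander: loose mallet lying on the bench, head 100 mm long and 60 mm across, handle 200 mm. Origin under the head's centre; handle along its -x.
- socket: Bystander: loose steel wrench socket, 26 mm across and 34 mm high, standing near the middle of the cover's top. Origin at its foot.
- punch: Bystander: loose dark steel bar punch, 120 x 12 x 12 mm, lying on the bench between the robot and the work. Origin under its centre, length along x.
- tape: Bystander: loose grey tape roll, 84 mm across, 24 mm high, lying flat. Origin under its centre.
- jar: Bystander: closed jar, 64 mm across, 75 mm high, standing. Origin under its centre.
- wrench: Bystander: loose steel wrench lying flat. Origin under its middle, length along x.
- channel: Bystander: loose U-shaped steel channel offcut, 160 x 60 x 40 mm, near the robot. Origin under its centre, length along x.
Not all that is in view belongs to the job. What is shaped like the tray_bolts but green or purple is not meant. What is shaped like the call_base but red is not meant.

How it is judged:
By the outcome, as a careful person would: the job done as asked, in the order asked, and still so for the second after the job is handed in, with the robot touching nothing.
It also fails if it takes over 56 s, if anything falls off the work surface, if the arm or the gripper's body presses on something with over 40 N, if the wrist force passes 120 N, or if a joint passes its speed limit or range.

## Working session

There is one attempt and no reset: what is moved stays moved. The work goes in short steps, Python scripts to look and compute and a tool call to move; the robot and the scene stay as the last step left them, time stands still between calls to the robot, and variables do not carry over. Pictures are saved under pics/ and viewed, at most 10 in all, crops included, and the job is handed in when it is done.

Besides the shell and the picture viewer there is one more tool, called after ">>>" in YAML: its name, and indented under it one key for each argument. jog_arm: Moves the arm, as the interface text tells. Its arguments: {"type":"object","properties":{"series":{"type":"array"}},"required":["series"]}

```bash
mkdir -p pics
cat > h.py <<'E'
import numpy as np, cv2, pickle
from rig import env, optics
def grab(n,tag):
    d=optics.get_image(n); cv2.imwrite(f'pics/{tag}.png',d['img']); pickle.dump(d,open(f'{tag}.pkl','wb')); return d
def load(tag): return pickle.load(open(f'{tag}.pkl','rb'))
def ray(d,u,v,fish=False):
    x=np.array([(u-d['cx'])/d['fx'],(v-d['cy'])/d['fy']])
    if fish:
        r=np.hypot(*x); c=np.array([*(x/r*np.sin(r)),np.cos(r)])
    else: c=np.array([*x,1.])
    R=np.array(d['R']);return -R.T@np.array(d['t']), R.T@c
def onz(d,u,v,z,fish=False):
    o,k=ray(d,u,v,fish); return o+k*(z-o[2])/k[2]
E
python3 - <<'E'
from h import *
a=[grab(n,n+'0') for n in('scene','side','wrist')]
for d in a: print(np.round(ray(d,d['cx']+1e-6,d['cy'])[0],3),d['fx'],d['cx'],d['cy'])
s=env.read_state();print(s)
E
```

```text
[0.804 0.504 1.128] 479.7160606961595 282.0623860245286 210.30720310744644
[0.401 0.518 0.81 ] 389.0071993274678 279.4701209290999 204.9376170713123
[0.625 0.076 0.383] 325.19226210127806 277.22380185060103 211.7060511028975
{'time_s': 0.15, 'joint_pos': array([-1.26115686e-01,  2.21069317e-01,  1.52741027e+00, -2.03796905e-05,
        1.39466103e+00, -1.26061152e-01]), 'joint_vel': array([ 0.00096231, -0.0023982 , -0.00402892,  0.00041793,  0.00083352,
        0.00156304]), 'joint_efforts': array([ 5.44750201e-04, -4.95191681e+01, -3.87881935e+01,  6.99610985e-02,
        5.31197037e-02, -7.11234907e-05]), 'eef_pos': array([6.24531520e-01, 3.92143835e-05, 2.40340639e-01]), 'eef_rot': array([ 7.07124582e-01,  7.07088556e-01, -4.82044950e-04, -6.05618984e-04]), 'force': array([0.79028404, 0.62920354, 0.49318811]), 'torque': array([-0.00478664,  0.01871885,  0.01220016]), 'finger_force': 0.0, 'finger_gap': 0.08710816646372538}
```

View pics/scene0.png

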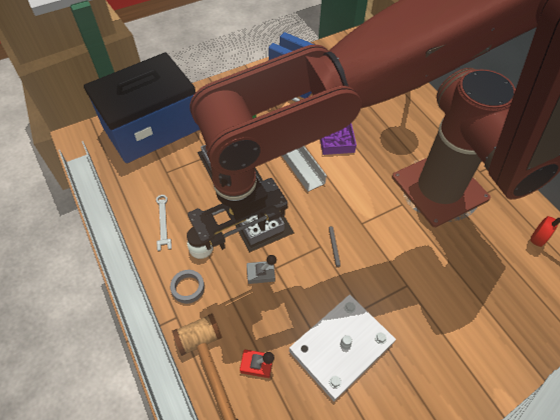

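View pics/side0.png

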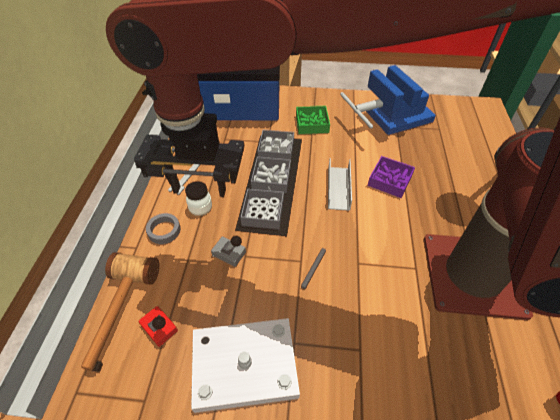

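View pics/wrist0.png

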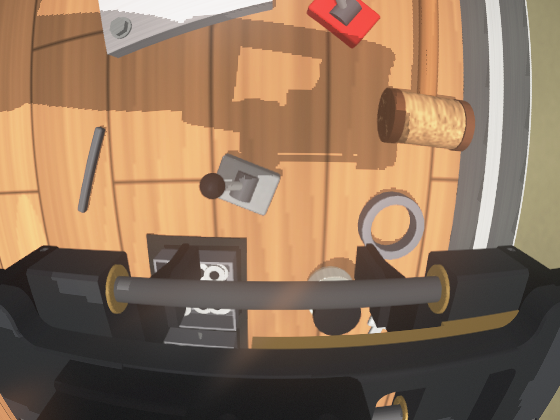

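The pictures show the cover with its dark empty hole at scene (305,349) / side (205,341). The row of trays is at side (263,208) washers, (271,172) and (276,143). The grey call switch is at side (229,248); the red one at (158,325) is not meant, nor are the green and purple trays. I'll enlarge the candidates.

Run:
```python
from h import *
s=load('side0');c=load('scene0');i=s['img']
f=lambda im,x,y,w,h,k:cv2.resize(im[y:y+h,x:x+w],None,fx=k,fy=k,interpolation=cv2.INTER_CUBIC)
A=f(i,210,125,110,115,5);B=f(i,185,310,125,105,2);C=f(c['img'],280,290,125,105,2)
o=np.zeros((575,800,3),np.uint8);o[:,:550]=A;o[:210,550:]=B;o[220:430,550:]=C
cv2.imwrite('pics/crop1.png',o)
for n,u,v in(('side',205,341),('scene',305,349)):print('hole',onz(load(n+'0'),u,v,.03))
for n,p in(('side',[(279,330),(205,392),(284,381)]),('scene',[(350,307),(335,382),(381,338)])):
  for q in p: print('bolt',n,onz(load(n+'0'),*q,.036))
for q in[(263,208),(271,172),(276,143)]:print('tray',onz(s,*q,.025))
print('ball',onz(s,236,242,.075),onz(c,271,260,.075),onz(load('wrist0'),212,186,.075,True))
print('socket',onz(c,346,341,.064))
```

```text
hole [0.58712525 0.23496968 0.03      ]
hole [0.58768418 0.23574104 0.03      ]
bolt side [0.43983635 0.19863935 0.036     ]
bolt side [0.56355313 0.3310949  0.036     ]
bolt side [0.41968919 0.29623556 0.036     ]
bolt scene [0.44266508 0.200022   0.036     ]
bolt scene [0.56682078 0.33204316 0.036     ]
bolt scene [0.42029716 0.29817094 0.036     ]
tray [ 0.51822032 -0.13054332  0.025     ]
tray [ 0.51359099 -0.26576264  0.025     ]
tray [ 0.51365399 -0.39209575  0.025     ]
ball [0.55867582 0.01806831 0.075     ] [0.56096314 0.01632243 0.075     ] [0.56091482 0.01402923 0.075     ]
socket [0.50380469 0.27190178 0.064     ]
```

View pics/crop1.png

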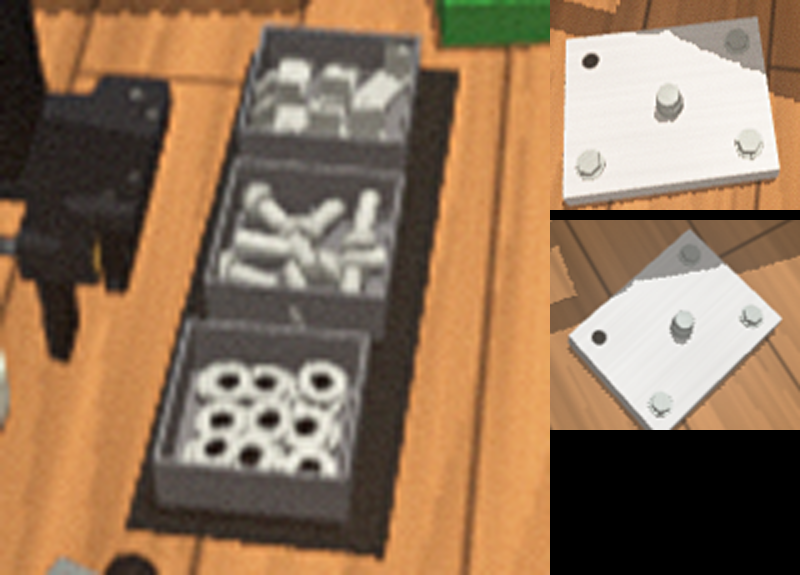

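The crop shows bolts with shanks and heads in the middle tray. The near tray holds washers and the far one angle brackets. The cover's dark round hole is the corner at side (205,341); the other three corners have heads, and the socket stands in the middle. The hole is at (0.587, 0.235).

>>> jog_arm:
  series: [-6,40,0,0,0,0,1,-6,40,0,0,0,0,1,-6,40,0,0,0,0,1,-6,40,0,0,0,0,1,-6,40,0,0,0,0,1,-7,35,0,0,0,0,1,0,0,-40,0,0,0,1,0,0,-40,0,0,0,1,0,0,-20,0,0,0,1,0,0,0,0,0,0,1,0,0,0,0,0,0,1]

```text
time_s: 1.52
eef_pos: [0.5892, 0.2351, 0.1431]
eef_rot: [0.707, 0.707, 0.001, 0.001]
force: [-0.7, 1.0, -0.5]
finger_gap: 0.0002
finger_force: 0.0
```

Run:
```python
from h import *
a=grab('side','side1');b=grab('wrist','wrist1');c=grab('scene','scene1')
cv2.imwrite('pics/pair.png',cv2.resize(np.hstack([a['img'],b['img']]),None,fx=.714,fy=.714))
s=load('side0')
f=lambda L:[onz(s,210+x/5,125+y/5,.037)for x,y in L]
for L in([(237,157),(404,172),(385,297),(210,288)],[(190,322),(370,335),(352,490),(158,468)],[(262,30),(418,38),(405,145),(240,130)]):
  q=np.array(f(L));print(q.round(3)[:,:2].tolist(),q.mean(0))
e=env.read_state();print(e['time_s'],e['eef_pos'],e['finger_gap'])
```

```text
[[0.559, -0.314], [0.461, -0.311], [0.463, -0.211], [0.559, -0.208]] [ 0.51039604 -0.26073063  0.037     ]
[[0.566, -0.181], [0.468, -0.182], [0.466, -0.077], [0.566, -0.08]] [ 0.51637425 -0.13004865  0.037     ]
[[0.56, -0.43], [0.463, -0.432], [0.463, -0.334], [0.561, -0.337]] [ 0.51177625 -0.38340515  0.037     ]
1.675 [0.58923512 0.23521012 0.14333757] 0.0003087788795737096
```

View pics/pair.png

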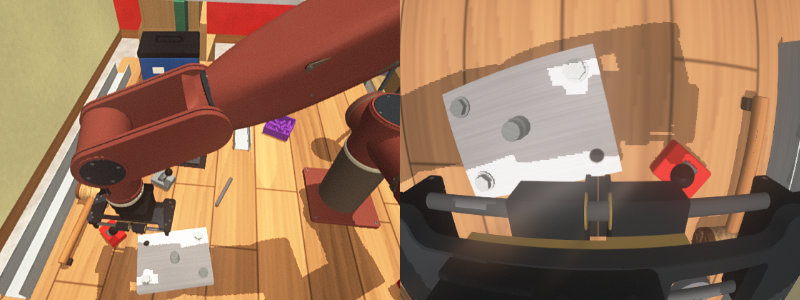

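The fingers are above the hole, which sits at about (597,155) in the pair picture, just ahead of the fingertips. I'll go down and dwell.

>>> jog_arm:
  series: [-2,0,-30,0,0,0,1,0,0,-30,0,0,0,1,0,0,-18,0,0,0,1,0,0,0,0,0,0,1,0,0,0,0,0,0,1,0,0,0,0,0,0,1]

```text
time_s: 2.42
eef_pos: [0.5871, 0.2353, 0.0649]
eef_rot: [0.707, 0.707, 0.001, 0.001]
force: [0.4, 0.0, -0.2]
finger_gap: 0.0005
finger_force: 0.0
```

Run:
```python
from h import *
d=grab('wrist','wrist2');print(env.read_state()['eef_pos'])
cv2.imwrite('pics/w2.png',cv2.resize(d['img'][60:260,180:420],None,fx=2.5,fy=2.5))
R,t=d['R'],d['t']
```

```text
[0.58698433 0.23527405 0.06468852]
```

View pics/w2.png

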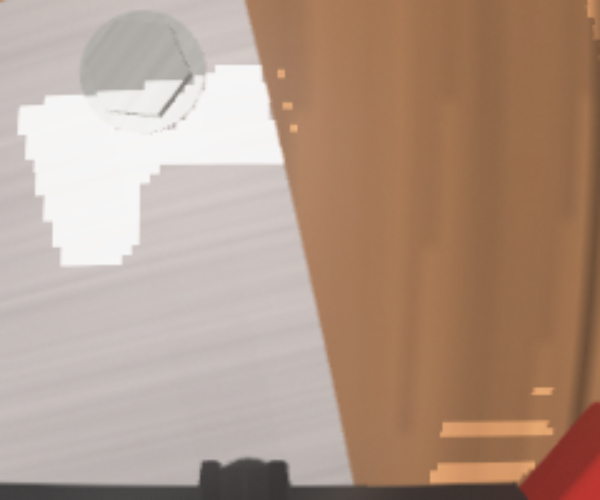

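The hole is hidden behind the fingertips, as expected when they are over it. I'll dwell, then go up and over to the bolt tray.

>>> jog_arm:
  series: [0,0,0,0,0,0,1,0,0,0,0,0,0,1,0,0,0,0,0,0,1,0,0,0,0,0,0,1,0,0,0,0,0,0,1,0,0,0,0,0,0,1,0,0,0,0,0,0,1,0,0,0,0,0,0,1,0,0,0,0,0,0,1,0,0,0,0,0,0,1,0,0,0,0,0,0,1,0,0,0,0,0,0,1]

```text
time_s: 3.98
eef_pos: [0.586, 0.235, 0.0633]
eef_rot: [0.707, 0.707, 0.0, 0.0]
force: [0.3, -0.2, -0.6]
finger_gap: 0.0003
finger_force: 0.0
```

>>> jog_arm:
  series: [0,0,0,0,0,0,1,0,0,0,0,0,0,1,0,0,0,0,0,0,1,0,0,0,0,0,0,1,0,0,0,0,0,0,1,0,0,0,0,0,0,1,0,0,0,0,0,0,1,0,0,40,0,0,0,1,0,0,40,0,0,0,1,0,0,40,0,0,0,1,0,0,40,0,0,0,1,0,0,0,0,0,0,1]

```text
time_s: 5.48
eef_pos: [0.5884, 0.2357, 0.2283]
eef_rot: [0.707, 0.707, 0.004, 0.002]
force: [0.3, 0.6, 0.2]
finger_gap: 0.0006
finger_force: 0.0
```

>>> jog_arm:
  series: [-7,-45,0,0,0,0,1,-7,-45,0,0,0,0,1,-7,-45,0,0,0,0,1,-7,-45,0,0,0,0,1,-7,-45,0,0,0,0,1,-7,-45,0,0,0,0,1,-7,-45,0,0,0,0,1,-7,-45,0,0,0,0,1,-7,-45,0,0,0,0,1,-7,-45,0,0,0,0,1,-6,-46,0,0,0,0,1,0,0,0,0,0,0,1]

```text
time_s: 6.98
eef_pos: [0.5088, -0.2636, 0.2219]
eef_rot: [0.709, 0.706, -0.0, -0.001]
force: [1.0, 0.5, 0.3]
finger_gap: 0.0006
finger_force: 0.0
```

Run:
```python
from h import *
d=grab('wrist','wrist3');e=grab('side','side3');print(env.read_state()['eef_pos'],env.read_state()['time_s'])
cv2.imwrite('pics/w3.png',cv2.resize(np.hstack([d['img'],e['img']]),None,fx=.714,fy=.714))
```

```text
[ 0.50939619 -0.26073649  0.22205428] 7.075
```

View pics/w3.png

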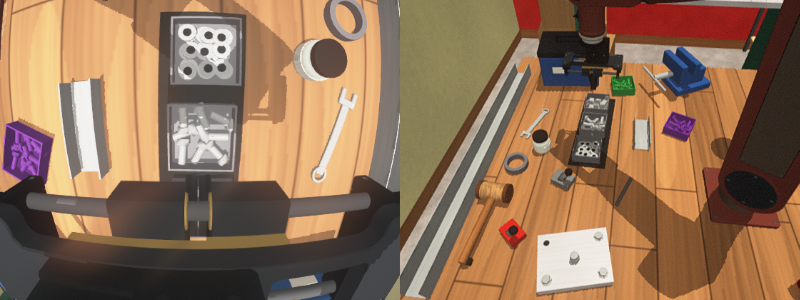

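Run:
```python
from h import *
d=load('wrist3')
q=np.array([onz(d,u/.714,v/.714,.037,True) for u,v in[(168,104),(236,104),(237,171),(165,170)]]);print('tray',q.round(3)[:,:2].tolist(),q.mean(0))
w=load('wrist0')
q=np.array([onz(w,u,v,.025,True) for u,v in[(228,153),(281,178),(264,216)]]);print(q.round(3))
a=q[1]-q[0];b=q[1]-q[2];print(np.linalg.norm(a),np.arctan2(a[1],a[0]),np.linalg.norm(b),np.arctan2(-b[0],b[1]),'ctr',(q[0]+q[2])/2)
```

```text
tray [[0.467, -0.212], [0.563, -0.212], [0.568, -0.313], [0.459, -0.311]] [ 0.51424207 -0.26191535  0.037     ]
[[ 0.57   0.041  0.025]
 [ 0.629  0.013  0.025]
 [ 0.609 -0.032  0.025]]
0.06528376797191929 -0.45112341350447815 0.048305419372657206 -0.41246097122502484 ctr [0.58973636 0.00484226 0.025     ]
```

The tray centre is about (0.512, -0.261), confirmed by two views. I'll go down to 15 mm above the rim and dwell.

>>> jog_arm:
  series: [2,0,-35,0,0,0,1,0,0,-35,0,0,0,1,0,0,-35,0,0,0,1,0,0,-30,0,0,0,1,0,0,-16,0,0,0,1,0,0,0,0,0,0,1,0,0,0,0,0,0,1,0,0,0,0,0,0,1,0,0,0,0,0,0,1,0,0,0,0,0,0,1,0,0,0,0,0,0,1,0,0,0,0,0,0,1]

```text
time_s: 8.57
eef_pos: [0.512, -0.261, 0.0722]
eef_rot: [0.707, 0.707, -0.0, -0.0]
force: [-0.1, -0.5, 0.3]
finger_gap: 0.0004
finger_force: 0.0
```

>>> jog_arm:
  series: [0,0,0,0,0,0,1,0,0,0,0,0,0,1,0,0,0,0,0,0,1,0,0,0,0,0,0,1,0,0,0,0,0,0,1,0,0,0,0,0,0,1,0,0,0,0,0,0,1,0,0,0,0,0,0,1,0,0,0,0,0,0,1,0,0,0,0,0,0,1,0,0,0,0,0,0,1,0,0,0,0,0,0,1]

```text
time_s: 10.07
eef_pos: [0.512, -0.261, 0.0722]
eef_rot: [0.707, 0.707, -0.0, -0.0]
force: [-0.1, -0.7, 1.2]
finger_gap: 0.0005
finger_force: 0.0
```

>>> jog_arm:
  series: [0,0,0,0,0,0,1,0,0,0,0,0,0,1,0,0,0,0,0,0,1,0,0,0,0,0,0,1,0,0,40,0,0,0,1,0,0,40,0,0,0,1,0,0,40,0,0,0,1,0,0,30,0,0,0,1,0,0,0,0,0,0,1]

```text
time_s: 11.2
eef_pos: [0.5136, -0.2621, 0.2256]
eef_rot: [0.707, 0.707, 0.001, 0.003]
force: [0.0, -0.3, -0.3]
finger_gap: 0.0003
finger_force: 0.0
```

>>> jog_arm:
  series: [-1,40,0,0,0,0,1,-1,40,0,0,0,0,1,-1,40,0,0,0,0,1,-1,40,0,0,0,0,1,-1,40,0,0,0,0,1,0,40,0,0,0,-0.1,1,0,40,0,0,0,-0.1,1,0,19,0,0,0,-0.1,1,0,0,0,0,0,-0.1,1,0,0,-20,0,0,0,1,0,0,0,0,0,0,1]

```text
time_s: 12.58
eef_pos: [0.505, 0.0382, 0.1992]
eef_rot: [0.833, 0.553, -0.002, -0.002]
force: [0.2, -0.8, -0.8]
finger_gap: 0.0009
finger_force: 0.0
```

Run:
```python
from h import *
d=grab('wrist','wrist4');s=env.read_state();print(s['eef_pos'],s['eef_rot'],s['time_s'])
e=grab('scene','scene4')
cv2.imwrite('pics/w4.png',cv2.resize(np.hstack([d['img'],e['img']]),None,fx=.714,fy=.714))
```

```text
[0.50575168 0.03809413 0.20047215] [ 0.83345236  0.55258824 -0.00145216 -0.00113598] 12.625
```

View pics/w4.png

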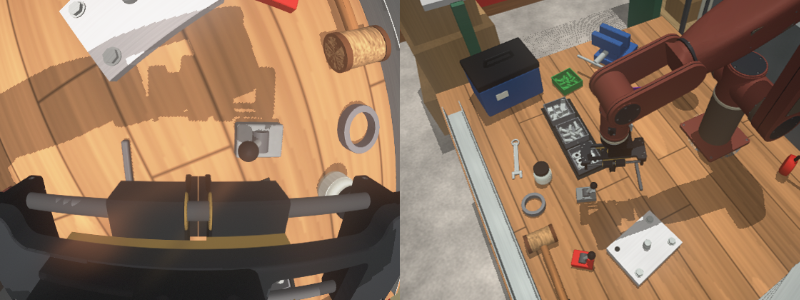

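Run:
```python
from h import *
d=load('wrist4');p=env.read_state()['eef_pos']
b=onz(d,248/.714,151/.714,.075,True);c=onz(d,265/.714,124/.714,.025,True);u=np.array([np.cos(.4),-np.sin(.4)]);v=np.array([-u[1],u[0]])
q=[onz(d,x/.714,y/.714,.025,True)for x,y in[(236,123),(283,123),(283,158)]]
print(b,[(k-p)[:2].dot(w) for k in(b,*q) for w in(u,v)])
e=load('scene4');print(onz(e,593/.714-560,185/.714,.075))
```

```text
[0.56041512 0.01472242 0.075     ] [np.float64(0.05879484222663116), np.float64(-0.00040108666052167397), np.float64(0.050670360438382474), np.float64(0.02560882505959242), np.float64(0.12010424231932336), np.float64(0.02725058371904449), np.float64(0.1251820638732577), np.float64(-0.025520719673675696)]
[0.56083628 0.01359121 0.075     ]
```

The lever ball is 59 mm straight ahead along the push direction. I'll go down, then push.

>>> jog_arm:
  series: [0,0,-35,0,0,0,1,0,0,-35,0,0,0,1,0,0,-35,0,0,0,1,0,0,-21,0,0,0,1,0,0,0,0,0,0,1,0,0,0,0,0,0,1]

```text
time_s: 13.42
eef_pos: [0.508, 0.0378, 0.0775]
eef_rot: [0.834, 0.552, 0.001, 0.001]
force: [0.5, -0.8, -0.1]
finger_gap: 0.0002
finger_force: 0.0
```

>>> jog_arm:
  series: [9.2,-3.9,0,0,0,0,1,9.2,-3.9,0,0,0,0,1,9.2,-3.9,0,0,0,0,1,9.2,-3.9,0,0,0,0,1,9.2,-3.9,0,0,0,0,1,9.2,-3.9,0,0,0,0,1,9.2,-3.9,0,0,0,0,1,9.2,-3.9,0,0,0,0,1,0,0,0,0,0,0,1,0,0,0,0,0,0,1]

```text
time_s: 14.68
eef_pos: [0.5805, 0.0067, 0.076]
eef_rot: [0.834, 0.553, -0.0, -0.0]
force: [-1.1, 0.6, 0.1]
finger_gap: 0.0005
finger_force: 0.0
```

>>> jog_arm:
  series: [3.7,-1.6,0,0,0,0,1,3.7,-1.6,0,0,0,0,1,0,0,0,0,0,0,1]

```text
time_s: 15.05
eef_pos: [0.5883, 0.0035, 0.0763]
eef_rot: [0.833, 0.553, 0.0, 0.0]
force: [-0.2, -0.6, -0.3]
finger_gap: 0.0003
finger_force: 0.0
```

>>> jog_arm:
  series: [1.8,-0.8,0,0,0,0,1,1.8,-0.8,0,0,0,0,1,0,0,0,0,0,0,1]

```text
time_s: 15.42
eef_pos: [0.5916, 0.002, 0.0762]
eef_rot: [0.834, 0.553, -0.0, -0.0]
force: [-1.0, 1.0, -0.2]
finger_gap: 0.0006
finger_force: 0.5
```

Run:
```python
from h import *
d=grab('wrist','wrist5');e=grab('scene','scene5');s=env.read_state();print(s['eef_pos'],s['force'])
f=lambda i,x,y:cv2.resize(i[y:y+150,x:x+200],(400,300))
cv2.imwrite('pics/w5.png',np.hstack([f(d['img'],250,120),f(e['img'],180,180)]))
```

```text
[0.5916274  0.00199206 0.07623085] [-1.12068931  0.47716259  0.00292072]
```

View pics/w5.png

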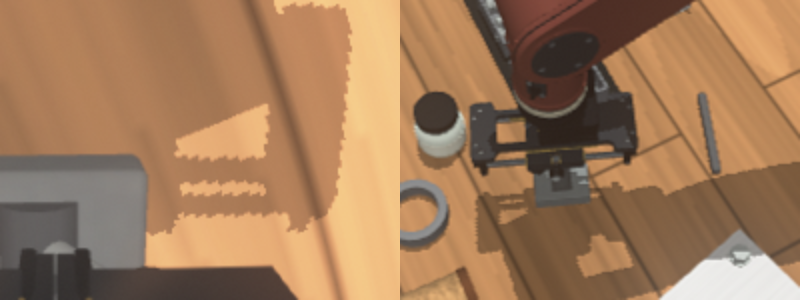

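The fingers hide the lever and there is no end-stop force yet, so I'll keep pushing in small steps.

>>> jog_arm:
  series: [1.8,-0.8,0,0,0,0,1,1.8,-0.8,0,0,0,0,1,0,0,0,0,0,0,1]

```text
time_s: 15.9
eef_pos: [0.5929, 0.0014, 0.0756]
eef_rot: [0.833, 0.553, -0.002, -0.002]
force: [-9.4, 2.8, 4.2]
finger_gap: 0.0
finger_force: 5.3
```

>>> jog_arm:
  series: [1.8,-0.8,0,0,0,0,1,0,0,0,0,0,0,1]

```text
time_s: 16.15
eef_pos: [0.5932, 0.0012, 0.0754]
eef_rot: [0.833, 0.553, -0.003, -0.004]
force: [-14.8, 6.7, 8.8]
finger_gap: 0.0001
finger_force: 8.7
```

>>> jog_arm:
  series: [1.8,-0.8,0,0,0,0,1,0,0,0,0,0,0,1]

```text
time_s: 16.4
eef_pos: [0.5934, 0.0012, 0.0754]
eef_rot: [0.833, 0.553, -0.004, -0.005]
force: [-20.4, 7.6, 14.5]
finger_gap: 0.0005
finger_force: 12.4
```

The lever is on its end stop: 20 N with no further movement. I'll back off, rise and check.

>>> jog_arm:
  series: [-9.2,3.9,0,0,0,0,1,-18.4,7.8,0,0,0,0,1,-27.6,11.7,0,0,0,0,1,0,0,35,0,0,0,1,0,0,35,0,0,0,1,0,0,35,0,0,0,1,0,0,30,0,0,0,1,0,0,0,0,0,0,1,0,0,0,0,0,0,1]

```text
time_s: 17.52
eef_pos: [0.5435, 0.022, 0.2106]
eef_rot: [0.834, 0.552, -0.0, 0.0]
force: [-0.1, 0.8, -0.4]
finger_gap: 0.0005
finger_force: 0.0
```

Run:
```python
from h import *
d=grab('wrist','wrist6');e=grab('scene','scene6');s=env.read_state();print(s['eef_pos'],s['force'],s['time_s'])
cv2.imwrite('pics/w6.png',np.hstack([cv2.resize(d['img'],(400,300)),cv2.resize(e['img'],(400,300))]))
```

```text
[0.54279863 0.02219069 0.20959665] [-0.06682565 -0.20143762 -0.26335638] 17.625
```

View pics/w6.png

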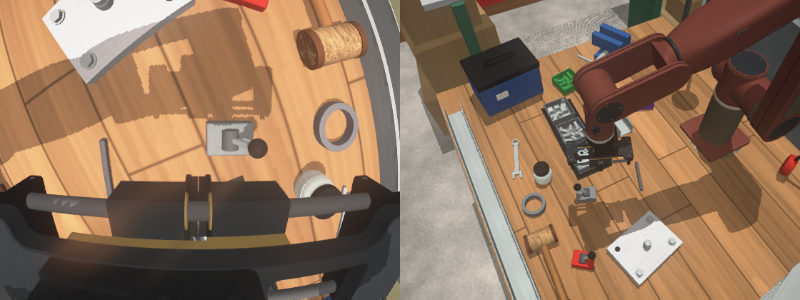

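The ball is now at wrist (258,148), on the far side of the block and leaning fully over. The other things are where they were, and the robot touches nothing.

```bash
python3 -c "
from h import *
p=onz(load('wrist6'),258*1.4,148*1.4,.075,True);print(p, (p[:2]-[.5604,.0147]))
print(env.hand_in())"
```

```text
[ 0.61404296 -0.00687996  0.075     ] [ 0.05364296 -0.02157996]
the job is handed in; nothing more can be done
None
```

I pointed at the empty hole and then at the middle (bolt) tray for over 2 s each, pushed the call lever to its far stop (ball moved 58 mm), saw nothing else displaced, and handed the job in at about 17.6 s.

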